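# Make up two stationery kits on the cane desk

### The arm

A 6-joint arm with a two-finger parallel gripper is mounted at the origin on the work surface. World frame = base frame: x ahead of the robot, y to its left, z up, the work surface at z = 0. Lengths are in mm, angles in rad, forces in N, time in s.
With the tool pointing down it reaches from about 400 to 825 mm from the base axis. Payload 7 kg.
Tool frame: the origin (TCP) lies between the finger pads; the fingertips stand 22 mm ahead of it and the grasp point (between the pads) lies 3 mm ahead of it; z points along the fingers, y is the line along which they close (so a half turn about z gives the same grasp; the last joint's range is limited). The gripper opens to 85 mm and grips with 20 to 120 N. Pads are 22 mm wide; open, the fingers measure 114 mm over their backs; the gripper's body (76 mm by 85 mm) begins 54 mm behind the grasp point. The pads swing forward as they close: fully open they stand 13 mm farther back than shut.
Start: joints at [1.513, 0.359, 0.012, 0, -1.224, -0.288], TCP at [228.799, 635.017, 253.302] pointing down, gripper open.
Joint ranges: [-3.07, 3.07], [-1.43, 2.12], [-1.02, 1.25], [-3.03, 1.67], [-3.05, -0], [-3.03, 3.03]. Speed limits (rad/s): [2.39, 2.39, 3.01, 3.14, 3.14, 3.14].

### API

Orientations are given as a unit quaternion [x, y, z, w].
In Python, from plant import manip, optics gives the robot as it stands. The module is installed in compiled form; this text tells all that it offers.
- The arm moves only by the shell command python3 -m handwheel 'ROWS' [FORCE]. ROWS is a JSON object of lists of equal length, an entry for each row: "linear": the shift along the tool's x, y, z in cm, a list of three; "spin": the turn about the tool's z in rad; "claw": the finger opening in cm, from 0 to 8.54. In form: {"linear": [[tx, ty, tz], ...], "spin": [spin, ...], "claw": [claw, ...]}. A call has 1 to 10 rows; each row is the pose to reach, as a shift and turn from the pose commanded when the call began, along the tool's axes at that moment; what a row does not reach only later rows make up. A row lasts 1/12 s, in which the tool goes at most 41.7 mm and 7.16 degrees, less where a joint would pass 70% of its speed; a pose out of reach is approached as far as the arm can. A call with a gripper value outside its range is refused whole. The fingers move at their own pace and stop on an object; FORCE is the grip in N (left out, the last holds). Time passes only in rows, so rows that repeat a pose let the fingers close. It gives the time, the measured TCP pose, the force, the opening and the grip force at its end, in the units of the state.
- manip.sense(): the state, without advancing time (a new reading comes with each control period).
- optics.get_image(name): name is "side" or "top" or "wrist"; returns the picture (420x560x3 uint8, red, green, blue); there is no depth.
- optics.calibration(name): a dict with "fx", "fy", "cx", "cy" (pixels), "eye" and "rotation" of the camera in the world; the wrist camera has in their place "tool_from_camera" (4x4, takes a point from camera to tool coordinates, whose origin is the TCP and whose axes are the flange's). Camera axes: x right, y down, z forward; pixel columns grow to the right and rows downward; lengths in mm; the calibration is good to about 2 mm. A picture is of the moment at which its call begins: read the wrist's pose just before it. calibration takes no time and is no camera call.
- manip.close_job(): hands the job in; it is judged then, once.
The state is a dict: "time": time; "joints": joint angles; "joint_velocities": joint speeds; "joint_torque": joint torques, N m; "tcp_pos": TCP position; "tool_rot": TCP orientation; "contact_force": force on the tool from outside, world axes, zero at the start; "wrist_torque": the same for the moment, N m; "opening": finger opening in mm; "gripper_force": force on a finger pad.
Only numpy, scipy, OpenCV 4.12 (cv2) and the standard library are available. Lean on these libraries where they do the work, as an engineer would, in place of code of your own. Each camera call takes 0.05 s, during which the arm holds its last target. There are 200 camera calls.

### The job

Make up the two stationery kits in the two cane trays. In the white-lined tray, slip the wide red tape roll down over the steel post, then the small blue roll on top of it, and stand the glue stick in the middle of the other pocket; in the coloured tray, stand the stamp upright on its base in the middle of the green pocket and lay the pink note block flat in the middle of the yellow pocket, its long sides parallel to the divider. Leave the two pen pots and the stapler where they are.

Things in the scene. Friction and masses are not known exactly. Their poses are not given: they have to be found in the camera images.
- tray_post: Cane tray fixed to the desk, 130 (x) x 240 (y) mm; origin at centre of underside. Walls 5 mm thick, 18 high; floor 4 thick. Divider 4 thick, 14 high along x at y=0 makes two pockets 120 (x) x 113 (y), centred at x=0, y=+59 and y=-59. Lined white. Dark steel post, 10 mm diameter, upright at x=0, y=+59, its top 50 above the desk. The -y pocket is empty, for the glue stick.
- tray_plain: Cane tray fixed to the desk, 130 (x) x 240 (y) mm; origin at centre of underside. Walls 5 mm thick, 18 high; floor 4 thick. Divider 4 thick, 14 high along x at y=0 makes two pockets 120 (x) x 113 (y), centred at x=0, y=+59 and y=-59. The +y pocket is lined green (for the stamp), the -y pocket yellow (for the note block). No post.
- tape_red: Loose wide red tape roll lying flat: ring of 60 mm outer diameter, 26 mm bore, 25 mm high, about 60 g. Origin at the centre of its underside, z along its axis.
- tape_blue: Loose small blue tape roll lying flat: ring of 46 mm outer diameter, 26 mm bore, 15 mm high, about 30 g. Origin at the centre of its underside, z along its axis.
- glue_stick: Loose glue stick standing upright, white with an orange cap: cylinder 30 mm diameter, 85 mm high, about 50 g. Origin at the centre of its underside, z up its axis.
- note_block: Loose pink block of notes lying flat: 76 (x) by 50 (y) by 22 mm high, about 70 g. Origin at the centre of its underside.
- stamp: Loose hand stamp standing upright: dark wooden base 50 (x) by 34 (y) by 18 mm high, brass neck of 16 mm diameter, and a pale round wooden handle of 26 mm diameter from 30 to 66 mm above the underside; about 80 g. Origin at the centre of its underside, z up.
- pen_pot_green: Bystander: pale green ceramic pot with pens, 88 mm diameter, pens reach 175 mm high. Origin under its centre. Leave it alone.
- pen_pot_white: Bystander: white ceramic pot with pens, 88 mm diameter, pens reach 175 mm high. Origin under its centre. Leave it alone.
- stapler: Bystander: black and grey stapler, 130 (x) by 36 by 57 mm high. Origin under its centre. Leave it alone.
Not all that is in view belongs to the job. What is meant by the stamp is not turquoise, and is the larger of those in its own colour.

How it is judged:
By the outcome, as a careful person would: the job done as asked, in the order asked, and still so for the second after the job is handed in, with the robot touching nothing.
It also fails if it takes over 125 s, if anything falls off the work surface, if the arm or the gripper's body presses on something with over 40 N, if the wrist force passes 120 N, or if a joint passes its speed limit or range.

## Working session

There is one attempt and no reset: what is moved stays moved. The work goes in short steps, Python scripts to look and compute and a shell command to move; the robot and the scene stay as the last step left them, time stands still between calls to the robot, and variables do not carry over. Pictures are saved under pics/ and viewed, at most 14 in all, crops included, and the job is handed in when it is done.

```bash
mkdir -p pics; cat > h.py <<'E'
import numpy as np, cv2
from plant import manip, optics
from scipy.spatial.transform import Rotation as R
def cam(name, s=None):
    c=optics.calibration(name)
    K=np.array([[c['fx'],0,c['cx']],[0,c['fy'],c['cy']],[0,0,1]])
    if name=='wrist':
        T=np.array(c['tool_from_camera']); Rt=R.from_quat(s['tool_rot']).as_matrix()
        return K, Rt@T[:3,3]+np.array(s['tcp_pos']), Rt@T[:3,:3]
    return K,np.array(c['eye']),np.array(c['rotation'])
def ray(C,u,v):
    K,e,Ro=C; d=Ro@np.linalg.solve(K,[u,v,1.]); return e,d/np.linalg.norm(d)
def onz(C,u,v,z):
    e,d=ray(C,u,v); return e+d*(z-e[2])/d[2]
def proj(C,p):
    K,e,Ro=C; q=K@(Ro.T@(np.array(p,float)-e)); return q[:2]/q[2]
def tri(C1,p1,C2,p2):
    e1,d1=ray(C1,*p1); e2,d2=ray(C2,*p2)
    t=np.linalg.lstsq(np.c_[d1,-d2],e2-e1,rcond=None)[0]
    a,b=e1+d1*t[0],e2+d2*t[1]; return (a+b)/2,np.linalg.norm(a-b)
def shot(name,fn=None):
    s=manip.sense(); im=optics.get_image(name)
    if fn: cv2.imwrite('pics/'+fn+'.png',im[:,:,::-1])
    return im,cam(name,s),s
E
python3 - <<'E'
from h import *
for n in('top','side'):
    im,C,s=shot(n,n+'1'); np.save('pics/'+n+'1.npy',im); print(n,C)
print(manip.sense())
print(optics.calibration('wrist'))
E
```

```text
top (array([[455.56933019,   0.        , 275.0497508 ],
       [  0.        , 455.56933019, 205.86802776],
       [  0.        ,   0.        ,   1.        ]]), array([4.00037158e+02, 3.53370751e-01, 1.29218815e+03]), array([-0.69735298,  0.71310603, -0.05165187,  0.05010678]))
side (array([[474.28066367,   0.        , 279.83786731],
       [  0.        , 474.28066367, 213.13880039],
       [  0.        ,   0.        ,   1.        ]]), array([ 115.10805752, -819.41348818,  867.96275957]), array([ 0.88543553, -0.21263498,  0.10609687, -0.39941674]))
{'time': 0.1, 'joints': array([ 1.51311487e+00,  3.59306342e-01,  1.11564810e-02, -3.08268604e-04,
       -1.22409387e+00, -2.88089419e-01]), 'joint_velocities': array([ 0.00087222, -0.00073012,  0.00210136,  0.00093108, -0.00244022,
        0.0001117 ]), 'joint_torque': array([-2.20504713e-03, -5.84761834e+01,  2.94111711e+01,  6.95455492e+00,
       -3.17766768e-03, -2.18341867e-06]), 'tcp_pos': array([228.66674325, 634.6684983 , 252.46577422]), 'tool_rot': array([ 9.85083202e-01, -1.72077133e-01, -6.07751940e-05,  7.35565662e-04]), 'contact_force': array([-0.47353221,  0.3437501 ,  0.22626351]), 'wrist_torque': array([0.01464832, 0.0045782 , 0.00256172]), 'gripper_force': 0.0, 'opening': 85.4389850074606}
{'fx': 305.37603195381115, 'fy': 305.37603195381115, 'cx': 279.40040913389157, 'cy': 214.55076325864894, 'tool_from_camera': array([[ 4.81270596e-04, -9.59287186e-01, -2.82432051e-01,
         7.07959516e+01],
       [ 9.99999648e-01,  6.55648203e-04, -5.22902739e-04,
         1.86317730e+00],
       [ 6.86789963e-04, -2.82431700e-01,  9.59287164e-01,
        -1.21042392e+02],
       [ 0.00000000e+00,  0.00000000e+00,  0.00000000e+00,
         1.00000000e+00]])}
```

View pics/top1.png

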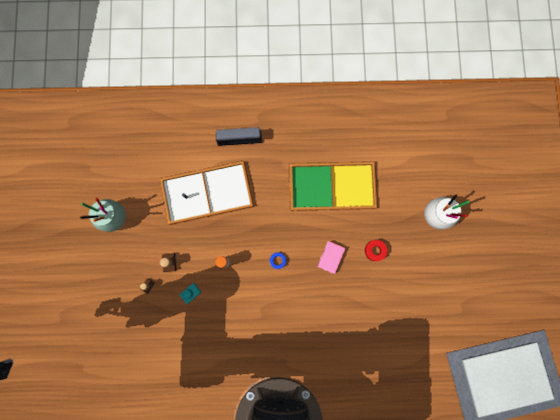

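View pics/side1.png

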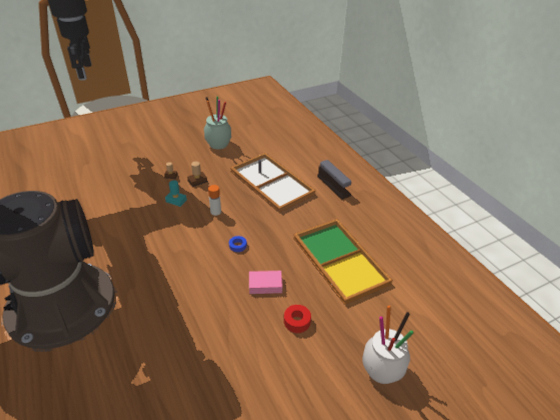

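Stamp candidates, by top-view pixel: large wooden (168,262), small wooden (146,286), turquoise (190,294). I choose the large wooden one at (168,262), which is at (197,174) in the side view. The other things are single: red ring (376,250), blue ring (278,260), pink block (332,257), glue stick with its orange cap at (221,262), white tray (207,192) with its post near (185,196), coloured tray (333,186). The stapler is at (239,136) and the pots at (107,215) and (443,212).

```bash
sed -i "s/np.array(c\['rotation'\])/(R.from_quat(c['rotation']).as_matrix() if np.size(c['rotation'])==4 else np.array(c['rotation']))/" h.py
cat >> h.py <<'E'
HSV=dict(red=[((0,180,90),(4,255,255)),((174,180,90),(180,255,255))],blue=[((110,150,70),(130,255,255))],pink=[((150,60,120),(172,200,255))],
 green=[((50,140,50),(75,255,255))],yellow=[((24,170,120),(34,255,255))],orange=[((5,215,170),(14,255,255))],white=[((0,0,170),(180,40,255))],pale=[((10,60,150),(20,140,255))])
def blobs(im,col,amin=20):
    h=cv2.cvtColor(im,cv2.COLOR_RGB2HSV); m=sum(cv2.inRange(h,np.array(a),np.array(b)) for a,b in HSV[col])
    cs=cv2.findContours(m,cv2.RETR_EXTERNAL,cv2.CHAIN_APPROX_NONE)[0]
    return sorted([c for c in cs if cv2.contourArea(c)>amin],key=cv2.contourArea,reverse=True)
def rect(c): return cv2.minAreaRect(c)
E
python3 - <<'E'
from h import *
CT,CS=cam('top'),cam('side'); t=np.load('pics/top1.npy'); s=np.load('pics/side1.npy')
print(CT[2],CS[2],proj(CT,[400,0,0]))
for col in('red','blue','pink','green','yellow','orange','pale','white'):
    for n,im,C in(('top',t,CT),('side',s,CS)):
        for c in blobs(im,col)[:4]:
            r=rect(c); print(col,n,np.round(r[0],1),np.round(r[1],1),round(r[2],1),np.round(onz(C,*r[0],{'red':25,'blue':15,'pink':22,'orange':85}.get(col,4)),0))
    
    try:
        a,b=blobs(t,col)[0],blobs(s,col)[0]; print('  TRI',np.round(tri(CT,rect(a)[0],CS,rect(b)[0])[0],1))
    except Exception as e: print(e)
print('stamp',tri(CT,(166,262),CS,(197,167)),'post',tri(CT,(182,195),CS,(259,161)))
for n in ('top','side'):
    im=t if n=='top' else s
    a=im[235:310,120:245] if n=='top' else im[140:230,140:330]
    cv2.imwrite(f'pics/crop_{n}.png',cv2.resize(a[:,:,::-1],None,fx=4,fy=4,interpolation=cv2.INTER_CUBIC))
E
```

```text
[[-2.23762586e-02 -9.89397018e-01  1.43502071e-01]
 [-9.99749454e-01  2.20618071e-02 -3.78228833e-03]
 [ 5.76269796e-04 -1.43550750e-01 -9.89642789e-01]] [[ 0.88705964 -0.29179539  0.35774382]
 [-0.46130286 -0.59050526  0.66219575]
 [ 0.01802394 -0.75243537 -0.65841944]] [274.91062364 271.96029574]
red top [376. 250.] [20. 22.] 90.0 [ 454. -281.   25.]
red side [297.  318.5] [27. 26.] 90.0 [ 447. -294.   25.]
  TRI [ 453.9 -284.6    9.8]
blue top [277.5 260. ] [14.8 14.8] 45.0 [433.  -8.  15.]
blue side [237.  243.5] [13. 16.] 90.0 [427. -17.  15.]
  TRI [432.   -7.6   4.4]
pink top [331.1 257. ] [18.8 27.6] 22.8 [ 437. -157.   22.]
pink side [265.  281.8] [21.4 32.2] 88.0 [ 432. -168.   22.]
  TRI [ 437.4 -158.2    8.8]
green top [311.7 186.2] [39.2 37.6] 87.6 [ 642. -111.    4.]
list index out of range
yellow top [352.8 185.3] [39.8 37.9] 88.2 [ 642. -230.    4.]
yellow side [354.4 274.3] [33.2 49. ] 67.1 [ 643. -230.    4.]
  TRI [ 642.  -229.8    4.2]
list index out of range
pale top [164. 262.] [8. 8.] 90.0 [435. 311.   4.]
pale top [251.  387.3] [ 5.3 36.1] 49.6 [93. 71.  4.]
p
[... 182 characters left out ...]
6.7  61.1]
white top [320.5  43. ] [ 86. 477.] 90.0 [1080. -153.    4.]
white top [507.8 379.4] [59.2 79.3] 76.2 [  98. -624.    4.]
white top [227.1 187.8] [40.3 37.6] 78.1 [642. 132.   4.]
white top [187.3 196.2] [40.6 36.3] 78.7 [620. 246.   4.]
white side [487.9 236.7] [231.6  47.8] 41.6 [1035. -279.    4.]
white side [284.2 189.9] [23.3 40.7] 63.4 [644. 136.   4.]
white side [261.  171.6] [20.7 39.5] 65.2 [622. 247.   4.]
white side [375.4 350.2] [30.9 25.8] 62.6 [ 563. -425.    4.]
  TRI [1175.2 -180.2 -146.7]
stamp (array([434.88416716, 293.52955203,  50.12299203]), np.float64(3.4144059218247764)) post (array([618.42651119, 253.91822322,  40.14096727]), np.float64(0.9904112156715393))
```

View pics/crop_side.png

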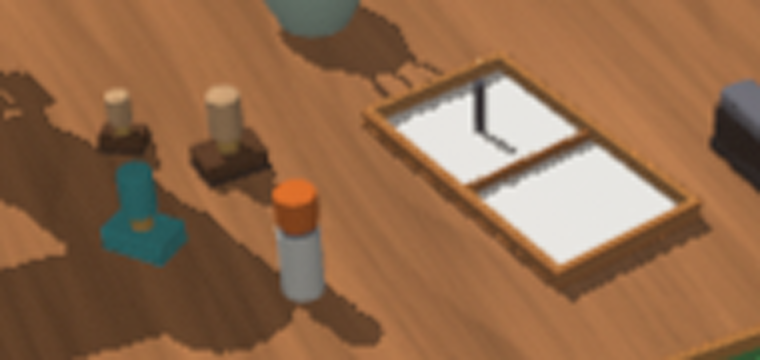

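Close crop of the side view: the large wooden stamp is at crop (228,140) in its natural colour, larger than the small one at (122,120). The turquoise one at (143,215) and the small one are distractors. The choice is confirmed. Next I hover over the scene with the wrist camera.

```bash
cat >> h.py <<'E'
def plan(x,y,z,yawdeg,s=None):
    s=s or manip.sense(); Rt=R.from_quat(s['tool_rot']).as_matrix(); p=np.array(s['tcp_pos'])
    d=Rt.T@(np.array([x,y,z])-p)/10; yaw=np.arctan2(Rt[1,0],Rt[0,0])
    sp=-((np.deg2rad(yawdeg)-yaw+np.pi)%(2*np.pi)-np.pi)
    print('plan cm',np.round(d,2),'spin',round(sp,3),'yaw now',round(np.degrees(yaw),1),'pos',np.round(p,1),'t',s['time'])
E
python3 -c "
from h import *
plan(500,250,252,0)"
```

```text
plan cm [38.57 26.99  0.09] spin -0.346 yaw now -19.8 pos [228.7 634.7 252.5] t 0.1
```

```bash
python3 -m handwheel '{"linear":[[3,2,0],[6.5,4.5,0],[10,7,0],[13,9.1,0],[16,11.2,0],[19,13.3,0],[22,15.4,0],[25,17.5,0],[28,19.6,0],[30,21,0]],"spin":[-0.05,-0.12,-0.2,-0.27,-0.346,-0.346,-0.346,-0.346,-0.346,-0.346],"claw":[8.5,8.5,8.5,8.5,8.5,8.5,8.5,8.5,8.5,8.5]}' 40; python3 -c "
from h import *
plan(500,250,252,0)"
```

```text
time: 0.93
tcp_pos: [440.8, 333.1, 253.2]
tool_rot: [1.0, -0.0, -0.0, 0.0]
contact_force: [-0.7, -0.3, 0.2]
opening: 84.9
gripper_force: 0.0
plan cm [5.93 8.31 0.12] spin -0.001 yaw now -0.0 pos [440.8 333.1 253.2] t 0.9333
```

```bash
cat >> h.py <<'E'
def grab(tag):
    im,C,s=shot('wrist',tag); np.savez('pics/'+tag,im=im,K=C[0],e=C[1],R=C[2]); return im,C,s
def load(tag):
    d=np.load('pics/'+tag+'.npz'); return d['im'],(d['K'],d['e'],d['R'])
E
python3 -c "
from h import *
grab('w1')"
python3 -m handwheel '{"linear":[[1,2,0],[2.5,5,0],[4,8,0],[5,11,0],[6,14.5,0],[6,18,0],[6,20,0],[6,22,0],[6,23,0],[6,23,0]],"spin":[0,0,0,0,0,0,0,0,0,0],"claw":[8.5,8.5,8.5,8.5,8.5,8.5,8.5,8.5,8.5,8.5]}'
python3 -c "
from h import *
grab('w2')"
python3 -m handwheel '{"linear":[[0,3,0],[0,6.5,0],[0,10,0],[0,14,0],[0,18,0],[0,22,0],[0,25,0],[0,27,0],[0,28,0],[0,28,0]],"spin":[0,0,0,0,0,0,0,0,0,0],"claw":[8.5,8.5,8.5,8.5,8.5,8.5,8.5,8.5,8.5,8.5]}'
python3 - <<'E'
from h import *
grab('w3')
cv2.imwrite('pics/w123.png',np.vstack([np.hstack([cv2.resize(load(t)[0],(400,300)) for t in p]) for p in (('w1','w2'),('w3','w3'))])[:,:,::-1])
E
```

```text
time: 1.82
tcp_pos: [499.6, 104.2, 253.2]
tool_rot: [1.0, -0.001, -0.0, 0.0]
contact_force: [-0.2, -0.9, -0.5]
opening: 85.1
gripper_force: 0.0
time: 2.7
tcp_pos: [500.3, -175.0, 252.9]
tool_rot: [1.0, -0.001, -0.0, 0.0]
contact_force: [-0.4, 1.1, -0.6]
opening: 84.7
gripper_force: 0.0
```

View pics/w123.png

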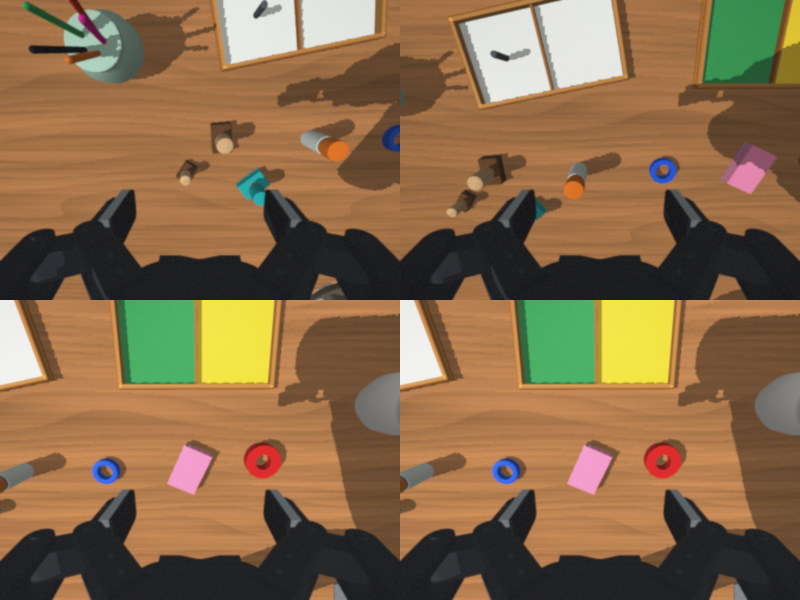

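The montage (400x300 tiles) shows, in w1, the wooden stamp (224,138), small stamp (187,172), turquoise stamp (255,186), glue stick (325,145) and post foot (257,12). In w3 it shows the blue ring (106,471−300), pink block (190,168), red ring (263,160) and the coloured tray (200,43). Next I measure from these.

```bash
python3 - <<'E'
from h import *
CT=cam('top'); t=np.load('pics/top1.npy')
HSV['pink']=[((140,40,120),(172,220,255))]; HSV['orange']=[((6,190,150),(14,255,255))]
W={k:load(k) for k in('w1','w2','w3')}
def ctr(c): 
    m=cv2.moments(cv2.convexHull(c)); return np.array([m['m10'],m['m01']])/m['m00']
Z=dict(red=12.5,blue=7.5,pink=22,green=4,yellow=4,orange=80,white=4,pale=50)
for col,tags in dict(red=['w3'],blue=['w2','w3'],pink=['w3'],green=['w3'],yellow=['w3'],orange=['w1','w2'],pale=['w1','w2'],white=['w2']).items():
    for k in tags:
        im,C=W[k]
        for c in [c for c in blobs(im,col,60) if ctr(c)[1]<330][:2]:
            p=ctr(c); r=rect(c); z=Z[col]
            q=np.array([onz(C,*b,z)[:2] for b in cv2.boxPoints(r)]); e=[q[1]-q[0],q[2]-q[1]]
            out=[col,k,np.round(p,1),'xy',np.round(onz(C,*p,z)[:2],1),'sides',[(round(np.hypot(*v),1),round(np.degrees(np.arctan2(v[1],v[0]))%180,1)) for v in e]]
            bt=blobs(t,col)
            if bt and col not in('white','orange','pale'): out+=['tri',np.round(tri(C,p,CT,ctr(bt[0]))[0],1)]
            print(*out)
# post, top and foot
for k in('w1','w2'):
    im,C=W[k]; g=cv2.cvtColor(im,cv2.COLOR_RGB2GRAY)
    m=cv2.inRange(g,0,60); m[150:]=0
    for c in cv2.findContours(m,cv2.RETR_EXTERNAL,cv2.CHAIN_APPROX_NONE)[0]:
        if 40<cv2.contourArea(c)<900: print('dark',k,rect(c),np.round(onz(C,*ctr(c),27)[:2],1))
E
```

```text
red w3 [367.3 224.4] xy [ 451.3 -285.6] sides [(np.float64(58.9), np.float64(137.9)), (np.float64(65.7), np.float64(46.7))] tri [ 454.1 -282.4   21.4]
blue w2 [367.6 238.5] xy [429.7 -10. ] sides [(np.float64(43.6), np.float64(138.7)), (np.float64(46.2), np.float64(46.1))] tri [432.2  -8.   14. ]
blue w3 [148.2 239.4] xy [429.5  -8. ] sides [(np.float64(45.4), np.float64(90.0)), (np.float64(45.5), np.float64(174.0))] tri [431.5  -8.8  10.8]
pink w3 [265.5 236.2] xy [ 439.2 -159.2] sides [(np.float64(80.4), np.float64(155.4)), (np.float64(50.2), np.float64(65.0))] tri [ 437.3 -158.1   15.9]
green w3 [220.2  56.6] xy [ 642.1 -111.5] sides [(np.float64(108.8), np.float64(89.9)), (np.float64(114.4), np.float64(179.5))] tri [ 641.5 -111.4    3.6]
yellow w3 [328.  57.] xy [ 641.5 -229.6] sides [(np.float64(110.8), np.float64(89.9)), (np.float64(116.0), np.float64(5.4))] tri [ 641.1 -229.2    7.1]
orange w1 [468.2 210.1] xy [429.1 143.1] sides [(np.float64(38.2), np.float64(100.0)), (np.float64(29.7), np.float64(19.4))]
orange w2 [242.9 265.5] xy [427.2 141.6] sides [(np.float64(27.1), np.f
[... 654 characters left out ...]
.float64(14.1))]
white w2 [151.9  76.7] xy [621.4 245.1] sides [(np.float64(101.3), np.float64(101.9)), (np.float64(120.5), np.float64(11.0))]
dark w1 ((81.0, 69.0), (10.0, 80.0), 90.0) [566.2 539.7]
dark w1 ((77.85032653808594, 29.691085815429688), (86.43281555175781, 7.5818257331848145), 28.610458374023438) [604.4 536.7]
dark w1 ((121.85810852050781, 30.10135269165039), (76.72344207763672, 10.811029434204102), 54.462318420410156) [603.9 490.3]
dark w2 ((142.59999084472656, 79.19999694824219), (17.708751678466797, 6.324554920196533), 18.43494987487793) [615.9 246.7]
dark w2 ((522.7884521484375, 93.55768585205078), (6.8640642166137695, 44.714481353759766), 11.309932708740234) [ 600.2 -155.5]
```

```bash
python3 -m handwheel '{"linear":[[-0.5,1.5,1],[-1.5,4,3],[-2.5,6.5,6],[-3.5,9,9],[-4.7,10.9,12],[-4.7,10.9,15],[-4.7,10.9,18],[-4.7,10.9,20],[-4.7,10.9,21.5],[-4.7,10.9,22]],"spin":[0,0,0,0,0,0,0,0,0,0],"claw":[8.5,8.5,8.5,8.5,8.5,8.5,8.5,8.5,8.5,8.5]}'
python3 - <<'E'
from h import *
grab('w4')
E
```

```text
time: 3.58
tcp_pos: [452.3, -281.5, 30.9]
tool_rot: [1.0, 0.001, -0.002, -0.001]
contact_force: [-0.8, -0.3, -0.3]
opening: 85.2
gripper_force: 0.0
```

View pics/w4.png

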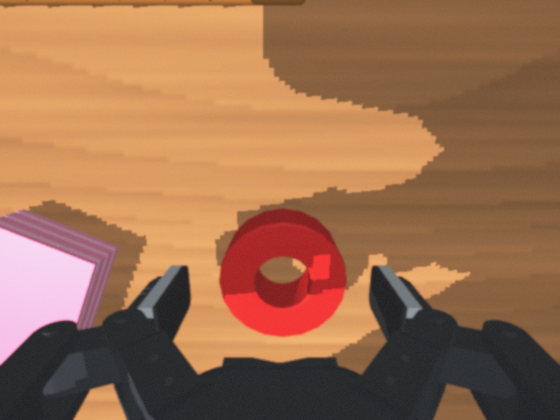

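The red ring (283,272) sits centred between the open pads at (170,300) and (390,300). I check its centre in the tool's x direction.

```bash
python3 - <<'E'
from h import *
im,C=load('w4')
c=blobs(im,'red',500)[0]; p=c[:,0]; print(p.min(0),p.max(0))
print('bottom edge z25',onz(C,283,p[:,1].max(),25),'left/right z25',onz(C,p[:,0].min(),278,25),onz(C,p[:,0].max(),278,25), 'bore z25 top/bot', onz(C,283,257,25),onz(C,283,307,25))
plan(453,-284,27,0)
E
```

```text
[220 209] [345 335]
bottom edge z25 [ 423.58519106 -284.71881713   25.        ] left/right z25 [ 454.59315791 -255.4696981    25.        ] [ 454.7754504  -313.14615349   25.        ] bore z25 top/bot [ 465.23302291 -284.49717297   25.        ] [ 439.3375898  -284.63498499   25.        ]
plan cm [0.05 0.23 0.43] spin 0.002 yaw now 0.1 pos [ 452.5 -281.7   31.3] t 3.6333
```

```bash
python3 -m handwheel '{"linear":[[0,0.25,0.3],[0,0.25,0.6],[0,0.25,0.6],[0,0.25,0.6],[0,0.25,0.6],[0,0.25,0.6],[0,0.25,0.6],[0,0.25,0.6],[0,0.25,0.6],[0,0.25,0.6]],"spin":[0,0,0,0,0,0,0,0,0,0],"claw":[8.5,8.5,5,4,4,4,4,4,4,4]}' 40
python3 -m handwheel '{"linear":[[0,0,0],[0,0,0],[0,0,-1],[0,0,-3],[0,0,-5],[0,0,-8],[0,0,-10],[0,0,-12],[0,0,-13],[0,0,-13]],"spin":[0,0,0,0,0,0,0,0,0,0],"claw":[4,4,4,4,4,4,4,4,4,4]}'
python3 - <<'E'
from h import *
plan(530,0,160,11)
plan(619.5,246,160,11)
E
```

```text
time: 4.47
tcp_pos: [453.5, -285.8, 28.7]
tool_rot: [1.0, 0.0, 0.001, 0.0]
contact_force: [-0.8, 2.7, 7.9]
opening: 58.7
gripper_force: 41.3
time: 5.3
tcp_pos: [454.3, -286.2, 160.5]
tool_rot: [1.0, 0.0, 0.003, 0.001]
contact_force: [0.0, -0.2, -0.8]
opening: 58.8
gripper_force: 43.2
plan cm [  7.58 -28.62   0.05] spin -0.192 yaw now 0.0 pos [ 454.3 -286.2  160.5] t 5.3
plan cm [ 16.54 -53.21   0.06] spin -0.192 yaw now 0.0 pos [ 454.3 -286.2  160.5] t 5.3
```

```bash
python3 -m handwheel '{"linear":[[0.5,-2,0],[1,-5,0],[2,-8,0],[3,-11,0],[4,-14,0],[5,-17.5,0],[6,-21,0],[7,-24.5,0],[8,-28,0],[9,-31,0]],"spin":[-0.02,-0.04,-0.06,-0.08,-0.1,-0.13,-0.16,-0.19,-0.19,-0.19],"claw":[4,4,4,4,4,4,4,4,4,4]}'
python3 -c "
from h import *
plan(619.5,246,130,11)"
```

```text
time: 6.13
tcp_pos: [542.5, 26.3, 156.3]
tool_rot: [0.995, 0.095, -0.001, 0.0]
contact_force: [0.6, -0.2, -1.2]
opening: 59.1
gripper_force: 43.2
plan cm [ 11.73 -20.11   2.61] spin -0.001 yaw now 10.9 pos [542.5  26.3 156.3] t 6.1333
```

```bash
python3 -m handwheel '{"linear":[[1.5,-3,0],[3,-6,0],[5,-9,0],[7,-12,0.5],[9,-15,1],[10.5,-18,1.5],[11.7,-19.7,2],[11.7,-20,2.5],[11.7,-20,2.5],[11.7,-20,2.5]],"spin":[0,0,0,0,0,0,0,0,0,0],"claw":[4,4,4,4,4,4,4,4,4,4]}'
python3 - <<'E'
from h import *
im,C,s=grab('w5'); t,CT,_=shot('top','top2'); sd,CS,_=shot('side','side2')
a=cv2.resize(t[150:250,110:270],(400,250),interpolation=cv2.INTER_CUBIC); b=cv2.resize(sd[110:210,200:360],(400,250),interpolation=cv2.INTER_CUBIC)
cv2.imwrite('pics/m5.png',np.vstack([np.hstack([a,b]),np.hstack([cv2.resize(im,(400,300)),np.zeros((300,400,3),np.uint8)])])[:,:,::-1])
plan(619.5,246,90,11,s)
E
```

```text
time: 6.97
tcp_pos: [619.0, 242.1, 130.7]
tool_rot: [0.995, 0.095, -0.001, 0.001]
contact_force: [-0.4, 0.1, -0.9]
opening: 58.6
gripper_force: 43.2
plan cm [ 0.14 -0.38  4.07] spin -0.002 yaw now 10.9 pos [619.  242.1 130.7] t 6.9667
```

View pics/m5.png

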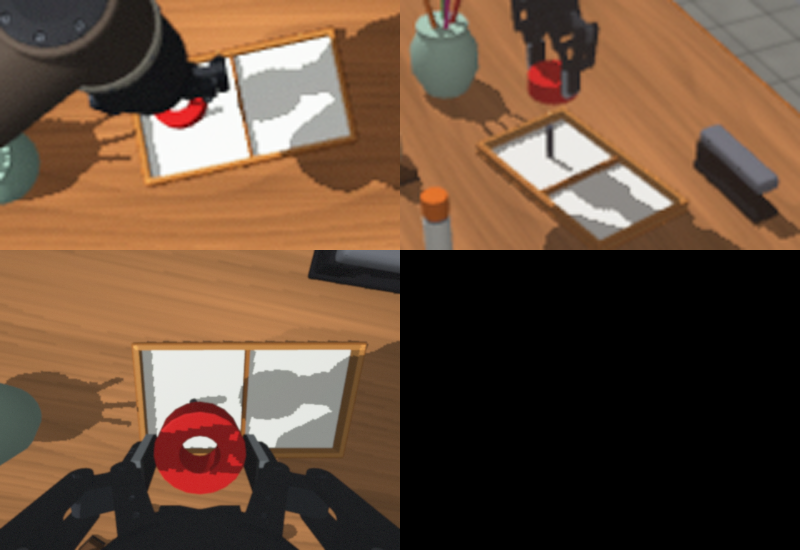

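Held level: in the wrist tile the red ring is at (200,447−250), and in the side crop the post stands at (550,143) clear below it. I pin down the post from foot and top in several views.

```bash
python3 - <<'E'
from h import *
CT,CS=cam('top'),cam('side'); t=np.load('pics/top1.npy'); s=np.load('pics/side1.npy'); w,CW=load('w2')
def dark(im,x0,x1,y0,y1,th):
    g=cv2.cvtColor(im,cv2.COLOR_RGB2GRAY)[y0:y1,x0:x1]; m=cv2.inRange(g,0,th)
    c=max(cv2.findContours(m,cv2.RETR_EXTERNAL,cv2.CHAIN_APPROX_NONE)[0],key=cv2.contourArea)
    b=cv2.boxPoints(rect(c))+[x0,y0]; return b
for n,im,C,a in(('top',t,CT,(175,200,185,208,70)),('side',s,CS,(250,272,155,180,70)),('w2',w,CW,(120,175,60,100,60))):
    b=dark(im,*a); e=[np.linalg.norm(b[1]-b[0]),np.linalg.norm(b[2]-b[1])]
    A,B=((b[0]+b[1])/2,(b[2]+b[3])/2) if e[1]>e[0] else ((b[1]+b[2])/2,(b[3]+b[0])/2)
    print(n,np.round(A,1),np.round(B,1),'z4',onz(C,*A,4)[:2].round(1),onz(C,*B,4)[:2].round(1),'z50',onz(C,*A,50)[:2].round(1),onz(C,*B,50)[:2].round(1))
E
```

```text
top [184. 195.] [186. 197.] z4 [624.1 255.7] [618.2 249.9] z50 [616.1 246.6] [610.4 241. ]
side [259.5 161. ] [259.5 172. ] z4 [642.3 300. ] [617.  247.1] z50 [614.3 240.4] [590.3 190.4]
w2 [134.2  76.4] [151.  82.] z4 [621.7 264.9] [615.9 246.8] z50 [615.3 244.7] [610.2 228.9]
```

```bash
python3 -m handwheel '{"linear":[[0.08,-0.43,0],[0.08,-0.43,1],[0.08,-0.43,2.5],[0.08,-0.43,4],[0.08,-0.43,5.5],[0.08,-0.43,7],[0.08,-0.43,8],[0.08,-0.43,9],[0.08,-0.43,9.4],[0.08,-0.43,9.4]],"spin":[0,0,0,0,0,0,0,0,0,0],"claw":[4,4,4,4,4,4,4,4,4,4]}'
python3 - <<'E'
from h import *
im,C,s=grab('w6'); sd,CS,_=shot('side')
b=cv2.resize(sd[130:210,200:307],(400,300),interpolation=cv2.INTER_CUBIC)
cv2.imwrite('pics/m6.png',np.hstack([cv2.resize(im,(400,300)),b])[:,:,::-1])
E
```

```text
time: 7.95
tcp_pos: [619.5, 246.8, 37.2]
tool_rot: [0.995, 0.095, -0.001, 0.0]
contact_force: [0.3, -0.6, -1.0]
opening: 58.9
gripper_force: 43.2
```

View pics/m6.png

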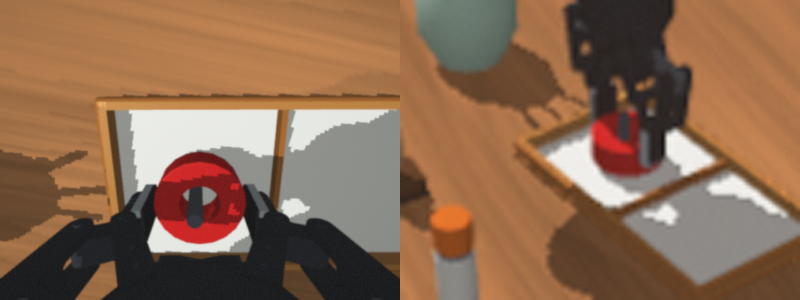

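The post shows inside the bore at (195,205) in the wrist tile and no contact force reads. I lower 4 mm more, release and retreat.

```bash
python3 -m handwheel '{"linear":[[0,0,0.2],[0,0,0.4],[0,0,0.4],[0,0,0.4],[0,0,0.3],[0,0,0],[0,0,-0.5],[0,0,-2],[0,0,-5],[0,0,-8]],"spin":[0,0,0,0,0,0,0,0,0,0],"claw":[4,4,4,7.2,7.2,7.2,7.2,7.2,7.2,7.2]}'
python3 -m handwheel '{"linear":[[0,0,-3],[-1,3,-6],[-4,6,-8],[-7,9,-8],[-10,12,-8],[-13,15,-8],[-15,18,-8],[-17,20,-8],[-18,21,-8],[-18,21,-8]],"spin":[0,0,0,0.05,0.1,0.15,0.192,0.192,0.192,0.192],"claw":[7.2,7.5,8,8.5,8.5,8.5,8.5,8.5,8.5,8.5]}'
python3 - <<'E'
from h import *
im,C,s=grab('w7'); HSV['red'][0]=((0,150,60),(6,255,255))
for c in blobs(im,'red',200)[:1]: print(rect(c), onz(C,*rect(c)[0],16))
c=blobs(im,'blue',200)[0]; print(rect(c),onz(C,*rect(c)[0],7.5))
plan(431.5,-8.5,32,0)
E
```

```text
time: 8.88
tcp_pos: [619.4, 246.7, 118.7]
tool_rot: [0.995, 0.095, -0.001, 0.001]
contact_force: [1.0, 0.6, 1.2]
opening: 72.3
gripper_force: 0.0
time: 9.72
tcp_pos: [481.2, 4.9, 199.3]
tool_rot: [1.0, -0.002, 0.001, -0.0]
contact_force: [0.3, 0.5, 0.1]
opening: 85.3
gripper_force: 0.0
((24.5, 46.5), (73.0, 49.0), 90.0) [619.66689993 231.67945889  16.        ]
((292.0, 240.5), (39.0, 40.0), 90.0) [430.01247986  -9.85273789   7.5       ]
plan cm [-5.14  1.49 16.73] spin -0.003 yaw now -0.2 pos [482.6   6.1 199.4] t 9.7667
```

```bash
python3 -m handwheel '{"linear":[[-2,1,2],[-4,1.5,5],[-5.2,1.5,8],[-5.2,1.5,11],[-5.2,1.5,13],[-5.2,1.5,15],[-5.2,1.5,16],[-5.2,1.5,16.5],[-5.2,1.5,16.6],[-5.2,1.5,16.6]],"spin":[0,0,0,0,0,0,0,0,0,0],"claw":[8.5,8.5,8.5,8.5,8.5,8.5,8.5,8.5,8.5,8.5]}'
python3 - <<'E'
from h import *
im,C,s=grab('w8')
p=blobs(im,'blue',300)[0][:,0]; (u0,v0),(u1,v1)=p.min(0),p.max(0)
print(onz(C,(u0+u1)/2,v1,15),onz(C,u0,v1-40,15),onz(C,u1,v1-40,15))
plan(430,-9,29,0,s)
E
```

```text
time: 10.6
tcp_pos: [431.6, -7.4, 32.4]
tool_rot: [1.0, -0.0, -0.0, 0.0]
contact_force: [0.7, 0.4, -0.1]
opening: 84.6
gripper_force: 0.0
[409.31871199  -9.36682188  15.        ] [432.2343923   12.35838838  15.        ] [432.23410188 -31.06213789  15.        ]
plan cm [-0.16  0.16  0.34] spin -0.001 yaw now -0.1 pos [431.6  -7.4  32.4] t 10.6
```

```bash
python3 -m handwheel '{"linear":[[0,0.2,0.3],[0,0.2,0.35],[0,0.2,0.35],[0,0.2,0.35],[0,0.2,0.35],[0,0.2,0.35],[0,0.2,0.35],[0,0.2,0.35],[0,0.2,0.35],[0,0.2,0.35]],"spin":[0,0,0,0,0,0,0,0,0,0],"claw":[8.5,8.5,6,4,3,3,3,3,3,3]}' 40
python3 -m handwheel '{"linear":[[0,0,0],[0,0,0],[0,0,0],[0,0,-1],[0,0,-3],[0,0,-5],[0,0,-8],[0,0,-10],[0,0,-11],[0,0,-11]],"spin":[0,0,0,0,0,0,0,0,0,0],"claw":[3,3,3,3,3,3,3,3,3,3]}'
python3 - <<'E'
from h import *
im,C,s=grab('w9'); p=blobs(im,'blue',300)[0][:,0]; print(p.min(0),p.max(0))
plan(619,246.5,140,11,s)
E
```

```text
time: 11.48
tcp_pos: [431.0, -10.0, 29.4]
tool_rot: [1.0, -0.001, 0.0, -0.0]
contact_force: [-2.9, -0.9, 10.0]
opening: 43.3
gripper_force: 39.4
time: 12.32
tcp_pos: [432.3, -9.5, 141.4]
tool_rot: [1.0, -0.001, 0.002, -0.001]
contact_force: [0.1, 0.5, -0.7]
opening: 43.1
gripper_force: 41.2
[235 226] [324 313]
plan cm [ 18.64 -25.63   0.27] spin -0.193 yaw now -0.1 pos [432.3  -9.5 141.4] t 12.3167
```

```bash
python3 -m handwheel '{"linear":[[1,-2,0],[3,-5,0],[5,-8,0],[8,-11,0],[10.5,-14,0],[13,-17,0],[15,-20,0],[17,-23,0],[18.3,-25,0],[18.6,-25.6,0]],"spin":[-0.02,-0.05,-0.08,-0.11,-0.14,-0.17,-0.192,-0.192,-0.192,-0.192],"claw":[3,3,3,3,3,3,3,3,3,3]}'
python3 - <<'E'
from h import *
im,C,s=grab('w10')
plan(619,246.5,75,11,s)
E
```

```text
time: 13.2
tcp_pos: [618.6, 248.4, 136.1]
tool_rot: [0.995, 0.096, -0.001, 0.001]
contact_force: [1.5, -0.3, -0.2]
opening: 42.8
gripper_force: 41.2
plan cm [0.01 0.18 6.11] spin -0.0 yaw now 11.0 pos [618.6 248.4 136.1] t 13.2
```

View pics/w10.png

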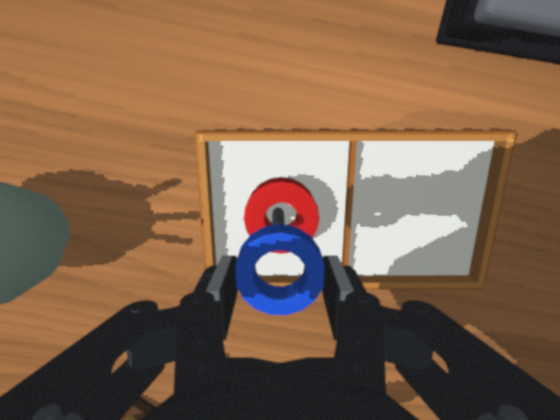

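The blue ring (280,270) is held level, in line with the post (278,214) inside the seated red roll (281,212). Lowering it.

```bash
python3 -m handwheel '{"linear":[[0,0.1,1],[0,0.1,2],[0,0.1,3],[0,0.1,4],[0,0.1,5],[0,0.1,6],[0,0.1,6.8],[0,0.1,7.2],[0,0.1,7.4],[0,0.1,7.4]],"spin":[0,0,0,0,0,0,0,0,0,0],"claw":[3,3,3,3,3,3,3,3,3,3]}'
python3 -m handwheel '{"linear":[[0,0,0.1],[0,0,0.1],[0,0,0.1],[0,0,0],[0,0,0],[0,0,-1],[0,0,-3],[0,0,-6],[0,0,-9],[0,0,-10]],"spin":[0,0,0,0,0,0,0,0,0,0],"claw":[3,3,6,6,6,6,6,6,6,6]}'
python3 - <<'E'
from h import *
im,C,s=grab('w11'); sd,CS,_=shot('side','side11')
b=cv2.resize(sd[130:210,200:307],(400,300),interpolation=cv2.INTER_CUBIC)
cv2.imwrite('pics/m11.png',np.hstack([cv2.resize(im,(400,300)),b])[:,:,::-1])
plan(429,142.5,130,0,s)
E
```

```text
time: 14.08
tcp_pos: [617.5, 244.6, 64.4]
tool_rot: [0.995, 0.095, -0.0, 0.0]
contact_force: [-0.5, -0.7, -0.6]
opening: 43.1
gripper_force: 41.2
time: 14.92
tcp_pos: [619.6, 245.6, 170.8]
tool_rot: [0.995, 0.095, 0.003, -0.001]
contact_force: [1.9, 0.9, 1.1]
opening: 60.1
gripper_force: 0.0
plan cm [-20.7    6.51   3.93] spin 0.191 yaw now 10.9 pos [619.6 245.6 170.8] t 14.9167
```

View pics/m11.png

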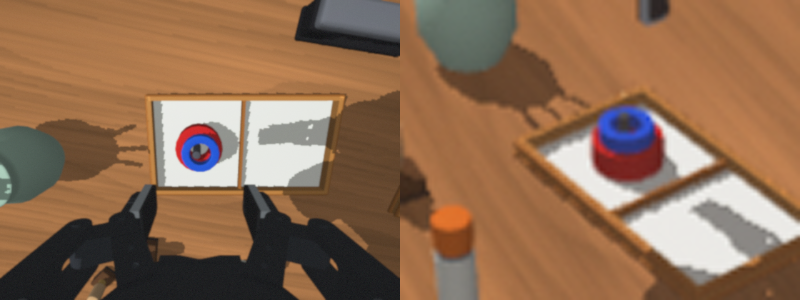

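Both rolls are stacked on the post at wrist tile (200,150) and side tile (628,140). Next, the glue stick.

```bash
python3 -m handwheel '{"linear":[[-2,0.5,0],[-5,1.5,0],[-8,2.5,0],[-11,3.5,0],[-14,4.5,0],[-17,5.5,0],[-19.5,6.2,1],[-20.7,6.5,2],[-20.7,6.5,2.5],[-20.7,6.5,2.5]],"spin":[0.02,0.05,0.08,0.11,0.14,0.17,0.19,0.19,0.19,0.19],"claw":[6,7,8.5,8.5,8.5,8.5,8.5,8.5,8.5,8.5]}'
python3 - <<'E'
from h import *
im,C,s=grab('w12'); CS=cam('side'); CT=cam('top')
HSV['orange']=[((6,190,150),(14,255,255))]
c=[c for c in blobs(im,'orange',500)][0]; p=c[:,0]; print(p.min(0),p.max(0))
u=(p[:,0].min()+p[:,0].max())/2
print('near rim z85',onz(C,u,p[:,1].max(),85),'L',onz(C,p[:,0].min(),p[:,1].max()-30,85),'R',onz(C,p[:,0].max(),p[:,1].max()-30,85))
S=cv2.imread('pics/side1.png')[:,:,::-1]
q=[c for c in blobs(S,'orange',20) if 205<rect(c)[0][0]<225][0][:,0]; print('side',q.min(0),q.max(0)); 
e=tri(C,(u,(p[:,1].min()+p[:,1].max())/2),CS,q.mean(0)); print(e)
plan(429,142.5,48,0,s)
cv2.imwrite('pics/w12.png',im[:,:,::-1])
E
```

```text
time: 15.85
tcp_pos: [425.8, 141.2, 139.2]
tool_rot: [1.0, 0.0, -0.0, 0.0]
contact_force: [0.3, -0.0, 0.1]
opening: 85.3
gripper_force: 0.0
[256 214] [301 259]
near rim z85 [415.46881815 140.37121585  85.        ] L [435.27242682 154.02340179  85.        ] R [435.30789985 126.73126299  85.        ]
side [208 185] [218 191]
(array([429.28004157, 140.38427887,  81.8865931 ]), np.float64(0.004957891896754089))
plan cm [ 0.33 -0.13  9.12] spin 0.001 yaw now 0.0 pos [425.8 141.2 139.2] t 15.85
```

View pics/w12.png

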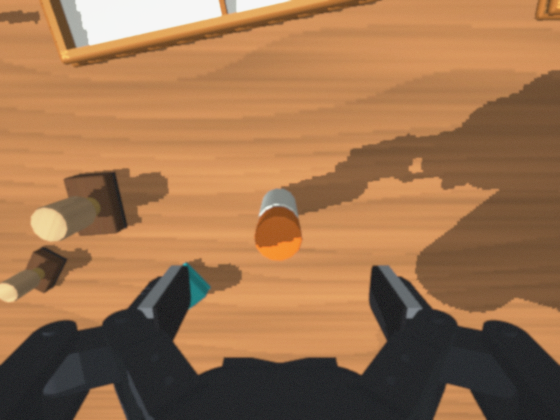

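The glue stick cap (279,232) is centred between the pads. The turquoise stamp (200,285) stays clear of the left finger. Descend, grip, lift.

```bash
python3 -m handwheel '{"linear":[[0.45,0.1,1],[0.45,0.1,2.5],[0.45,0.1,4.5],[0.45,0.1,6.5],[0.45,0.1,8],[0.45,0.1,9],[0.45,0.1,9],[0.45,0.1,9],[0.45,0.1,9],[0.45,0.1,9]],"spin":[0,0,0,0,0,0,0,0,0,0],"claw":[8.5,8.5,8.5,8.5,8.5,8.5,8.5,5,3,2]}' 40
python3 -m handwheel '{"linear":[[0,0,0],[0,0,0],[0,0,0],[0,0,0],[0,0,0],[0,0,-0.5],[0,0,-2],[0,0,-4],[0,0,-6],[0,0,-7]],"spin":[0,0,0,0,0,0,0,0,0,0],"claw":[2,2,2,2,2,2,2,2,2,2]}'
python3 -c "
from h import *
plan(641.5,131.5,120,11)"
```

```text
time: 16.73
tcp_pos: [431.9, 141.3, 50.6]
tool_rot: [1.0, 0.0, 0.001, -0.0]
contact_force: [0.5, 0.2, 0.7]
opening: 51.0
gripper_force: 0.0
time: 17.57
tcp_pos: [431.6, 141.1, 122.1]
tool_rot: [1.0, 0.0, 0.001, -0.001]
contact_force: [0.3, 0.2, 0.1]
opening: 28.9
gripper_force: 39.5
plan cm [20.99  0.97  0.25] spin -0.191 yaw now 0.0 pos [431.6 141.1 122.1] t 17.5667
```

```bash
python3 -m handwheel '{"linear":[[1,0,0],[3,0.1,0],[6,0.2,0],[9,0.4,0],[12,0.6,0],[15,0.7,0],[18,0.8,0],[20,0.9,0],[21,1,0],[21,1,0]],"spin":[-0.02,-0.05,-0.08,-0.11,-0.14,-0.17,-0.192,-0.192,-0.192,-0.192],"claw":[2,2,2,2,2,2,2,2,2,2]}'
python3 - <<'E'
from h import *
im,C,s=grab('w13')
plan(642,131.5,57,11,s)
for c in blobs(im,'white',500)[:4]: 
    r=rect(c); print(r, [onz(C,*b,4)[:2].round(1) for b in cv2.boxPoints(r)])
E
```

```text
time: 18.4
tcp_pos: [642.3, 130.3, 119.1]
tool_rot: [0.995, 0.095, -0.0, 0.0]
contact_force: [0.5, -0.1, -0.1]
opening: 29.1
gripper_force: 39.5
plan cm [-0.01 -0.13  6.21] spin -0.001 yaw now 10.9 pos [642.3 130.3 119.1] t 18.4
((277.5, 206.5), (125.0, 141.0), 90.0) [array([687.1, 193.6]), array([707.3,  89.1]), array([606.7,  62.9]), array([583.8, 180.6])]
((128.01638793945312, 172.7371826171875), (84.92137908935547, 130.94888305664062), 78.55066680908203) [array([665.2, 306. ]), array([702.4, 212.7]), array([641.8, 193. ]), array([600.1, 293.3])]
((138.86209106445312, 262.8448486328125), (52.31865310668945, 120.16680908203125), 85.2363510131836) [array([588. , 289.6]), array([615.6, 193.2]), array([568.7, 184. ]), array([539.1, 285.6])]
```

View pics/w13.png

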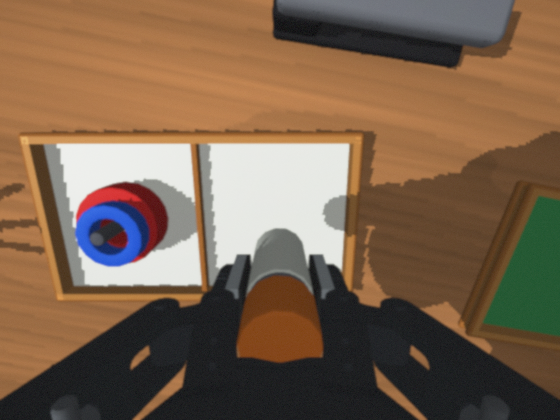

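The glue stick is held upright at (280,290) over the empty pocket (columns 207–350). I lower it, release and retreat.

```bash
python3 -m handwheel '{"linear":[[0,-0.1,1],[0,-0.1,2],[0,-0.1,3],[0,-0.1,4],[0,-0.1,5],[0,-0.1,5.8],[0,-0.1,6.2],[0,-0.1,6.4],[0,-0.1,6.4],[0,-0.1,6.4]],"spin":[0,0,0,0,0,0,0,0,0,0],"claw":[2,2,2,2,2,2,2,2,2,2]}'
python3 -m handwheel '{"linear":[[0,0,0.1],[0,0,0.2],[0,0,0.2],[0,0,0.2],[0,0,0.2],[0,0,0.2],[0,0,-1],[0,0,-4],[0,0,-7],[0,0,-10]],"spin":[0,0,0,0,0,0,0,0,0,0],"claw":[2,2,2,5,5,5,5,5,5,5]}'
python3 -c "
from h import *
plan(435,294,130,0)"
```

```text
time: 19.28
tcp_pos: [641.1, 131.9, 56.0]
tool_rot: [0.995, 0.096, 0.0, -0.0]
contact_force: [0.1, -0.9, -0.7]
opening: 29.4
gripper_force: 39.6
time: 20.12
tcp_pos: [640.7, 131.6, 157.6]
tool_rot: [0.995, 0.096, -0.0, 0.0]
contact_force: [1.5, 0.5, -0.6]
opening: 50.0
gripper_force: 0.0
plan cm [-17.08 -19.87   2.76] spin 0.192 yaw now 11.0 pos [640.7 131.6 157.6] t 20.1167
```

```bash
python3 -m handwheel '{"linear":[[-1,-1,-1],[-3,-3,-1],[-5,-5.5,-1],[-7,-8,-1],[-9,-10.5,-1],[-11,-13,0],[-13,-15.5,0.5],[-15,-17.5,1],[-16.5,-19.3,1],[-17,-19.8,1]],"spin":[0.02,0.05,0.08,0.11,0.14,0.17,0.192,0.192,0.192,0.192],"claw":[5,6,7,7,7,7,7,7,7,7]}'
python3 -m handwheel '{"linear":[[0,0,0],[0,0,0]],"spin":[0,0],"claw":[7,7]}'
python3 - <<'E'
from h import *
im,C,s=grab('w14')
c=blobs(im,'pale',300)[0]; p=c[:,0]; print(p.min(0),p.max(0),rect(c))
CT=cam('top'); t=np.load('pics/top1.npy'); print(tri(C,rect(c)[0],CT,(165.5,262)))
plan(435,294,53,0,s)
E
```

```text
time: 20.95
tcp_pos: [434.2, 295.1, 146.6]
tool_rot: [1.0, 0.001, 0.0, -0.0]
contact_force: [1.1, -1.2, 0.5]
opening: 70.1
gripper_force: 0.0
time: 21.12
tcp_pos: [436.3, 294.0, 146.6]
tool_rot: [1.0, 0.001, 0.0, -0.0]
contact_force: [0.8, 0.1, 1.0]
opening: 70.0
gripper_force: 0.0
[257 220] [293 252] ((275.0, 236.0), (32.0, 36.0), 90.0)
(array([431.93244753, 294.05291446,  63.92911682]), np.float64(4.212595985848667))
plan cm [-0.14  0.01  9.36] spin 0.002 yaw now 0.1 pos [436.3 294.  146.6] t 21.1167
```

View pics/w14.png

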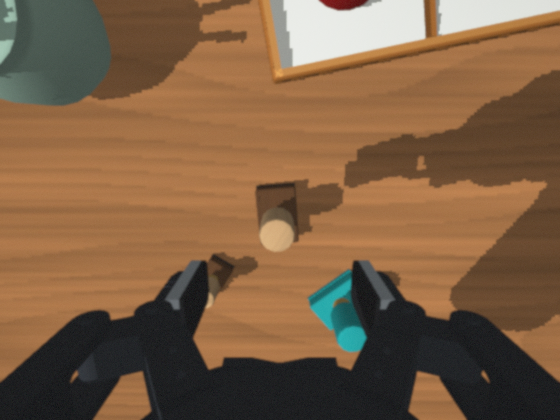

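The stamp handle is at (277,236), its base at (277,210). The small stamp (218,280) and turquoise one (340,310) look close to the fingers, so I compute the clearances.

```bash
python3 - <<'E'
from h import *
im,C=load('w14')
print('near rim z66',onz(C,277,252,66),'L/R',onz(C,259,236,66),onz(C,295,236,66))
for p in ((256,185),(296,183),(299,240)): print('base z18',p,onz(C,*p,18))
for p in ((350,340),(350,352)): print('turq z50',onz(C,*p,50))
for p in ((308,300),(350,271)): print('turq base z15',onz(C,*p,15))
print('small',onz(C,210,290,45))
g=cv2.cvtColor(im,cv2.COLOR_RGB2HSV)
m=cv2.inRange(g,(0,60,20),(20,255,105)); m[:170]=0; m[262:]=0; m[:,:245]=0; m[:,303:]=0
cv2.imwrite('pics/b14.png',cv2.resize(np.hstack([im[160:270,230:340,::-1],cv2.merge([m]*3)[160:270,230:340]]),None,fx=3.5,fy=3.5,interpolation=cv2.INTER_NEAREST))
E
```

```text
near rim z66 [419.39401703 294.42860415  66.        ] L/R [431.51635972 307.08125084  66.        ] [431.58700283 281.77550703  66.        ]
base z18 (256, 185) [458.66578693 312.28489948  18.        ]
base z18 (296, 183) [460.42285592 279.16361527  18.        ]
base z18 (299, 240) [410.07254339 275.66926542  18.        ]
turq z50 [332.34998401 232.95454278  50.        ]
turq z50 [320.18851377 232.13849408  50.        ]
turq base z15 [348.73480727 265.80226207  15.        ]
turq base z15 [378.86533227 228.3818591   15.        ]
small [376.49580253 349.56723124  45.        ]
```

View pics/b14.png

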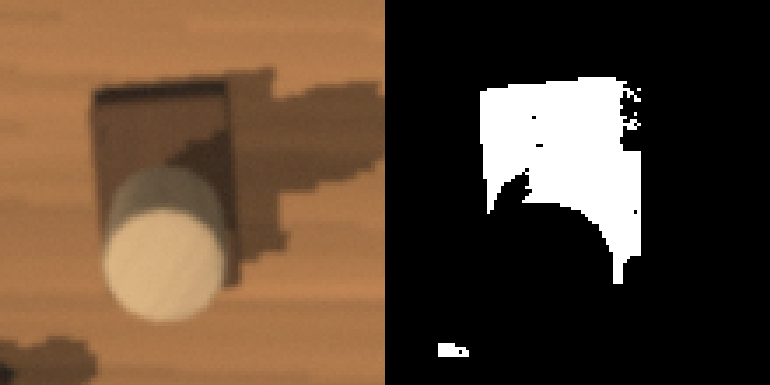

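```bash
python3 -m handwheel '{"linear":[[-0.4,0,1],[-0.4,0,2.5],[-0.4,0,4.5],[-0.4,0,6.5],[-0.4,0,8],[-0.4,0,9.2],[-0.4,0,9.2],[-0.4,0,9.2],[-0.4,0,9.2],[-0.4,0,9.2]],"spin":[-0.04,-0.08,-0.08,-0.08,-0.08,-0.08,-0.08,-0.08,-0.08,-0.08],"claw":[7,7,7,7,7,7,7,5,3,1.5]}' 40
python3 -m handwheel '{"linear":[[0,0,0],[0,0,0],[0,0,0],[0,0,0],[0,0,0],[0,0,-0.5],[0,0,-2],[0,0,-5],[0,0,-8],[0,0,-10]],"spin":[0,0,0,0,0,0,0,0,0,0],"claw":[1.5,1.5,1.5,1.5,1.5,1.5,1.5,1.5,1.5,1.5]}'
python3 -c "
from h import *
plan(520,50,155,2)
plan(642,-111.5,155,0)"
```

```text
time: 22.0
tcp_pos: [433.0, 294.0, 54.8]
tool_rot: [0.999, 0.04, 0.001, -0.001]
contact_force: [0.2, -0.2, 0.6]
opening: 34.3
gripper_force: 0.0
time: 22.83
tcp_pos: [432.4, 294.0, 156.4]
tool_rot: [0.999, 0.04, 0.001, -0.001]
contact_force: [1.2, -0.1, -0.5]
opening: 25.2
gripper_force: 39.5
plan cm [ 6.76 25.02  0.12] spin 0.046 yaw now 4.6 pos [432.4 294.  156.4] t 22.8333
plan cm [17.62 42.1   0.12] spin 0.081 yaw now 4.6 pos [432.4 294.  156.4] t 22.8333
```

```bash
python3 -m handwheel '{"linear":[[0.7,1.6,0],[2,4.8,0],[3.3,8,0],[4.6,11,0],[6,14.4,0],[7.5,18,0],[9,21.5,0],[10.5,25,0],[12,28.7,0],[13,31,0]],"spin":[0,0.02,0.04,0.06,0.08,0.08,0.08,0.08,0.08,0.08],"claw":[1.5,1.5,1.5,1.5,1.5,1.5,1.5,1.5,1.5,1.5]}'
python3 -m handwheel '{"linear":[[1,2.5,0],[2,5,0],[3,7.5,0],[4,9.5,0],[4.5,10.7,0],[4.6,11,1],[4.6,11.1,2],[4.6,11.1,2.5],[4.6,11.1,2.5],[4.6,11.1,2.5]],"spin":[0,0,0,0,0,0,0,0,0,0],"claw":[1.5,1.5,1.5,1.5,1.5,1.5,1.5,1.5,1.5,1.5]}'
python3 - <<'E'
from h import *
im,C,s=grab('w15')
plan(642,-111.5,60,0,s)
E
```

```text
time: 23.67
tcp_pos: [587.2, -7.8, 153.8]
tool_rot: [1.0, -0.0, -0.0, 0.0]
contact_force: [0.8, 0.5, -0.4]
opening: 24.9
gripper_force: 39.5
time: 24.5
tcp_pos: [632.0, -115.0, 128.2]
tool_rot: [1.0, 0.001, -0.001, 0.0]
contact_force: [-0.9, 0.1, 0.2]
opening: 25.0
gripper_force: 39.6
plan cm [ 1.01 -0.35  6.82] spin 0.001 yaw now 0.1 pos [ 632.  -115.   128.2] t 24.5
```

View pics/w15.png

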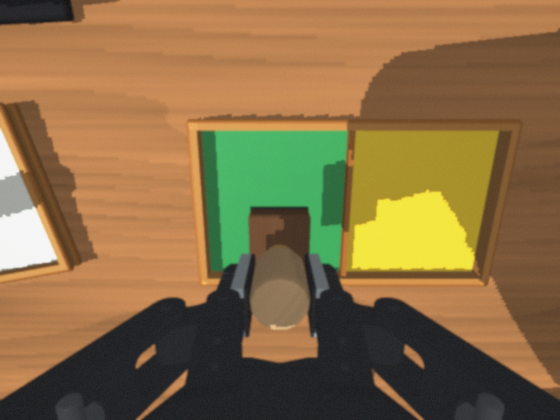

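The stamp is held upright, its base (280,235) square to the tray, over the green pocket (columns 205–345, rows 130–275). Shift 10 mm forward, lower, release.

```bash
python3 -m handwheel '{"linear":[[0.5,-0.2,0.5],[1,-0.35,1.5],[1,-0.35,2.5],[1,-0.35,3.7],[1,-0.35,5],[1,-0.35,6],[1,-0.35,6.6],[1,-0.35,6.8],[1,-0.35,6.8],[1,-0.35,6.8]],"spin":[0,0,0,0,0,0,0,0,0,0],"claw":[1.5,1.5,1.5,1.5,1.5,1.5,1.5,1.5,1.5,1.5]}'
python3 -m handwheel '{"linear":[[0,0,0.1],[0,0,0.15],[0,0,0.15],[0,0,0.15],[0,0,0.15],[0,0,0.15],[0,0,-1],[0,0,-4],[0,0,-7],[0,0,-10]],"spin":[0,0,0,0,0,0,0,0,0,0],"claw":[1.5,1.5,1.5,5,5,5,5,5,5,5]}'
python3 - <<'E'
from h import *
im,C,s=grab('w16')
plan(470,-160,150,-24,s)
E
```

```text
time: 25.38
tcp_pos: [642.9, -112.5, 61.0]
tool_rot: [1.0, 0.0, 0.0, 0.0]
contact_force: [-0.7, -0.4, -0.1]
opening: 25.2
gripper_force: 39.5
time: 26.22
tcp_pos: [642.4, -112.5, 162.7]
tool_rot: [1.0, 0.0, -0.0, 0.0]
contact_force: [0.2, -0.9, 0.6]
opening: 50.3
gripper_force: 0.0
plan cm [-17.24   4.74   1.28] spin 0.419 yaw now 0.0 pos [ 642.4 -112.5  162.7] t 26.2167
```

```bash
python3 -m handwheel '{"linear":[[-1,0.3,0],[-3,1,0],[-6,1.8,0],[-9,2.6,0],[-12,3.4,0],[-15,4,0.5],[-18,4.4,1],[-20,4.6,2],[-20.4,4.6,3],[-20.4,4.6,4]],"spin":[0.04,0.1,0.16,0.22,0.28,0.34,0.4,0.43,0.43,0.43],"claw":[5,6,7,8.5,8.5,8.5,8.5,8.5,8.5,8.5]}'
python3 - <<'E'
from h import *
im,C,s=grab('w17')
HSV['pink']=[((140,30,60),(175,220,255))]
c=max(blobs(im,'pink',800),key=cv2.contourArea); ap=cv2.approxPolyDP(cv2.convexHull(c),6,True)[:,0]
for p in ap: print(p,onz(C,*p,22).round(1))
plan(437.5,-158.5,60,-24.6,s)
E
```

```text
time: 27.1
tcp_pos: [437.3, -158.7, 121.8]
tool_rot: [0.977, -0.214, 0.001, -0.0]
contact_force: [0.4, -0.8, 0.1]
opening: 85.2
gripper_force: 0.0
[308 171] [ 463.4 -195.3   22. ]
[309 268] [ 392.2 -165.8   22. ]
[247 269] [ 411.9 -120.6   22. ]
[243 175] [ 480.4 -151.3   22. ]
plan cm [-0.01 -0.02  6.18] spin -0.001 yaw now -24.7 pos [ 437.3 -158.7  121.8] t 27.1
```

View pics/w17.png

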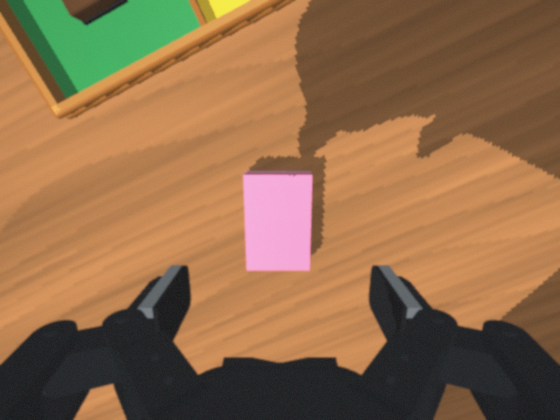

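The note block (278,221) is square to the fingers and centred, so I go down and grip it across its short side.

```bash
python3 -m handwheel '{"linear":[[0,0,1],[0,0,2.5],[0,0,4.5],[0,0,6.5],[0,0,8],[0,0,9],[0,0,9.2],[0,0,9.2],[0,0,9.2],[0,0,9.2]],"spin":[0,0,0,0,0,0,0,0,0,0],"claw":[8.5,8.5,8.5,8.5,8.5,8.5,8.5,7,5,4]}' 40
python3 -m handwheel '{"linear":[[0,0,0],[0,0,0],[0,0,0],[0,0,0],[0,0,-0.5],[0,0,-2],[0,0,-4],[0,0,-7],[0,0,-9],[0,0,-10]],"spin":[0,0,0,0,0,0,0,0,0,0],"claw":[4,4,4,4,4,4,4,4,4,4]}'
python3 -c "
from h import *
plan(641.5,-230,120,0)"
```

```text
time: 27.98
tcp_pos: [439.5, -158.5, 29.8]
tool_rot: [0.977, -0.213, 0.001, -0.0]
contact_force: [-0.3, -0.0, -0.1]
opening: 51.2
gripper_force: 0.0
time: 28.82
tcp_pos: [439.9, -158.5, 132.3]
tool_rot: [0.977, -0.213, 0.002, -0.0]
contact_force: [1.1, -0.1, -1.3]
opening: 48.3
gripper_force: 41.8
plan cm [21.3  -1.89  1.33] spin -0.429 yaw now -24.6 pos [ 439.9 -158.5  132.3] t 28.8167
```

```bash
python3 -m handwheel '{"linear":[[1,0,0],[3,-0.2,0],[6,-0.5,0],[9,-0.8,0],[12,-1.1,0],[15,-1.4,0],[18,-1.7,0],[20.5,-1.9,0.5],[21.4,-1.9,1],[21.4,-1.9,1.3]],"spin":[-0.04,-0.1,-0.16,-0.22,-0.28,-0.34,-0.4,-0.43,-0.43,-0.43],"claw":[4,4,4,4,4,4,4,4,4,4]}'
python3 - <<'E'
from h import *
im,C,s=grab('w18')
HSV['pink']=[((140,30,60),(175,220,255))]
c=max(blobs(im,'pink',800),key=cv2.contourArea); print(cv2.approxPolyDP(cv2.convexHull(c),6,True)[:,0].tolist())
plan(643,-229.8,34,0,s)
E
```

```text
time: 29.65
tcp_pos: [642.2, -231.0, 114.9]
tool_rot: [1.0, -0.0, -0.0, -0.0]
contact_force: [0.2, -0.8, 0.0]
opening: 48.7
gripper_force: 41.8
[[328, 201], [336, 212], [328, 354], [232, 355], [225, 209], [231, 201]]
plan cm [ 0.08 -0.12  8.09] spin -0.001 yaw now -0.1 pos [ 642.2 -231.   114.9] t 29.65
```

View pics/w18.png

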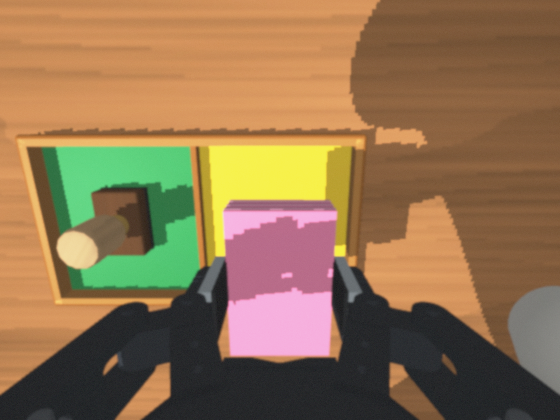

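The block is level and square over the yellow pocket (block columns 225–336; pocket 205–350). The stamp stands upright in the green pocket (122,222). I lower and release.

```bash
python3 -m handwheel '{"linear":[[0.05,-0.1,1],[0.05,-0.1,2.5],[0.05,-0.1,4],[0.05,-0.1,5.3],[0.05,-0.1,6.5],[0.05,-0.1,7.3],[0.05,-0.1,7.7],[0.05,-0.1,7.9],[0.05,-0.1,7.9],[0.05,-0.1,7.9]],"spin":[0,0,0,0,0,0,0,0,0,0],"claw":[4,4,4,4,4,4,4,4,4,4]}'
python3 -m handwheel '{"linear":[[0,0,0.1],[0,0,0.15],[0,0,0.15],[0,0,0.15],[0,0,0.1],[0,0,0],[0,0,-1],[0,0,-4],[0,0,-7],[0,0,-10]],"spin":[0,0,0,0,0,0,0,0,0,0],"claw":[4,4,4,6.2,6.2,6.2,6.2,6.2,6.2,6.2]}'
python3 -m handwheel '{"linear":[[-1,1,-2],[-3,3,-5],[-6,3,-8],[-9,3,-10],[-12,3,-10],[-15,3,-10],[-17,3,-10],[-18,3,-10],[-18,3,-10],[-18,3,-10]],"spin":[0,0,0,0,0,0,0,0,0,0],"claw":[6.2,6.2,6.2,6.2,6.2,6.2,6.2,6.2,6.2,6.2]}'
python3 - <<'E'
from h import *
im,C,s=grab('w19'); t,CT,_=shot('top','top19'); sd,CS,_=shot('side','side19')
a=cv2.resize(t[120:240,80:400],(800,300),interpolation=cv2.INTER_CUBIC); b=cv2.resize(sd[140:320,200:420],(400,300)); 
cv2.imwrite('pics/m19.png',np.vstack([a,np.hstack([b,cv2.resize(im,(400,300))])])[:,:,::-1])
E
```

```text
time: 30.53
tcp_pos: [642.0, -229.4, 37.3]
tool_rot: [1.0, 0.0, 0.0, 0.0]
contact_force: [-0.1, 0.1, -1.6]
opening: 48.6
gripper_force: 41.8
time: 31.37
tcp_pos: [641.4, -229.4, 138.6]
tool_rot: [1.0, 0.0, -0.0, 0.0]
contact_force: [0.6, 0.0, 0.1]
opening: 62.1
gripper_force: 0.0
time: 32.2
tcp_pos: [462.0, -259.6, 237.9]
tool_rot: [1.0, 0.0, 0.001, 0.0]
contact_force: [0.6, 0.2, 0.8]
opening: 61.9
gripper_force: 0.0
```

View pics/m19.png

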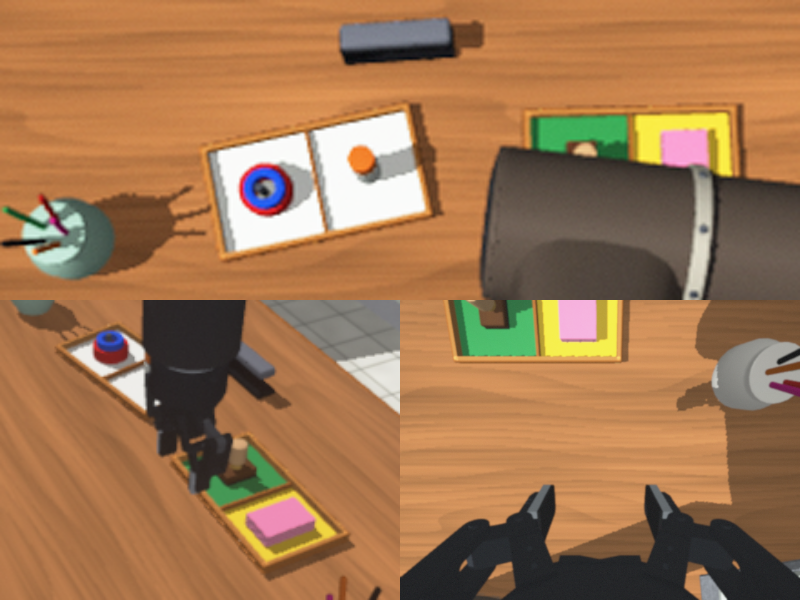

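I have now viewed 17 pictures, over the limit of 14, so I look at no more and check the rest by numbers. In the last one, the rolls are at (265,188), glue cap at (362,160), stamp at (585,150) and block at (685,148) in the top strip, and all stand in place. I move back a little for a full view of both pockets.

```bash
python3 -m handwheel '{"linear":[[2,-2,-0.5],[4,-5,-1],[6,-8,-1],[6,-11,-1],[6,-12,-1],[6,-12,-1],[6,-12,-1],[6,-12,-1]],"spin":[0,0,0,0,0,0,0,0],"claw":[6.2,6.2,6.2,6.2,6.2,6.2,6.2,6.2]}'
python3 - <<'E'
from h import *
HSV['pink']=[((140,30,60),(175,220,255))]
im,C,s=grab('w20'); sd,CS,_=shot('side','side20')
def quad(im):
    c=max(blobs(im,'pink',60),key=cv2.contourArea); return cv2.approxPolyDP(cv2.convexHull(c),2,True)[:,0],c
for n,i,c in(('w',im,C),('s',sd,CS)):
    q,_=quad(i); print(n,[(p.tolist(),onz(c,*p,26)[:2].round(1).tolist(),onz(c,*p,4)[:2].round(1).tolist()) for p in q])
for col in('yellow','green','pale'):
    b=[c for c in blobs(im,col,100)if rect(c)[0][1]<200]
    if b: p=np.vstack(b)[:,0]; print(col,p.min(0),p.max(0),'z4',onz(C,*p.min(0),4)[:2].round(1),onz(C,*p.max(0),4)[:2].round(1),'stamp top z70',onz(C,*p.mean(0),66)[:2].round(1))
E
```

```text
time: 33.02
tcp_pos: [521.8, -139.8, 246.5]
tool_rot: [1.0, 0.0, -0.0, 0.0]
contact_force: [-0.4, 0.0, 0.2]
opening: 61.9
gripper_force: 0.0
w [([392, 38], [674.8, -253.0], [680.1, -260.2]), ([394, 40], [673.0, -255.2], [678.2, -262.6]), ([386, 116], [600.9, -254.4], [601.4, -261.7]), ([338, 116], [600.8, -203.3], [601.4, -207.3]), ([343, 41], [672.1, -204.4], [677.3, -208.5]), ([346, 38], [674.8, -207.2], [680.1, -211.5])]
s [([361, 259], [671.7, -211.0], [686.3, -195.1]), ([372, 271], [672.7, -255.1], [687.3, -240.3]), ([371, 276], [661.3, -266.9], [675.6, -252.4]), ([345, 286], [589.6, -264.9], [602.0, -250.4]), ([336, 275], [589.1, -227.3], [601.5, -211.8]), ([336, 268], [601.1, -208.6], [613.8, -192.6])]
yellow [309  19] [417 136] z4 [ 697.7 -171.8] [ 579.5 -299.6] stamp top z70 [ 634.4 -214.9]
green [203  20] [303 135] z4 [696.8 -61. ] [ 580.5 -168.2] stamp top z70 [ 633.8 -115.2]
pale [ 5 52] [261 144] z4 [666.5 153.7] [ 570.3 -119.6] stamp top z70 [604.6  23.5]
```

Seen from both views at z=26, the block's top corners agree to within about 5 mm: it lies flat, square, and 1–4 mm from the pocket's centre. I hand in.

```bash
python3 -c "
from plant import manip
print(manip.close_job())"
```

```text
the job is handed in; nothing more can be done
None
```

Both kits are made up and handed in at about 33 s of the 125 s: rolls on the post (red, then blue), glue stick, stamp and note block each in its pocket, pots and stapler untouched, but I viewed 17 pictures against the limit of 14.

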